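# Show which spice jar goes back, and where

### The arm

A 7-joint arm with a two-finger parallel gripper is mounted at the origin on a cart in front of the work surface, level with it; the furniture and walls round the work are solid. World frame = base frame: x ahead of the robot, y to its left, z up, the work surface at z = 0. Lengths are in mm, angles in rad, forces in N, time in s.
With the tool pointing down it reaches from about 400 to 875 mm from the base axis. Payload 6.5 kg.
Tool frame: the origin (TCP) lies between the finger pads, 19 mm behind the fingertips; this is the grasp point; z points along the fingers, y is the line along which they close (so a half turn about z gives the same grasp; the last joint's range is limited). The gripper opens to 88 mm and grips with 3 to 60 N. Pads are 18 mm wide; open, the fingers measure 123 mm over their backs; the gripper's body (75 mm by 187 mm) begins 45 mm behind the grasp point.
Start: joints at [1.082, 0.536, -0.004, 1.538, 0.003, 1.067, -0.071], TCP at [266.701, -592.757, 257.416] pointing down, gripper open.
Joint ranges: [-2.7, 2.7], [-0.37, 2.16], [-1.27, 1.26], [0.24, 2.4], [-1.31, 4.45], [0.19, 1.91], [-2.76, 2.76]. Speed limits (rad/s): [2.39, 2.39, 3.14, 3.14, 3.14, 3.14, 3.14].

### API

Orientations are given as a unit quaternion [w, x, y, z].
In Python, from workcell import arm, vision gives the robot as it stands (arm), with the cameras (vision).
- The arm moves only by the tool send_path, called after ">>>" by a JSON object that holds its "fn" and its "kwargs". Schema: {"type":"object","properties":{"increments":{"type":"array","items":{"type":"array","prefixItems":[{"type":"number"},{"type":"array","items":{"type":"number"},"minItems":3,"maxItems":3},{"type":"array","items":{"type":"number"},"minItems":3,"maxItems":3}],"minItems":3,"maxItems":3},"minItems":1,"maxItems":20},"squeeze":{"type":"number"},"only":{"type":"string"},"quiet":{"type":"boolean"},"lines":{"type":"string"}},"required":["increments"],"additionalProperties":false}. increments is a list of rows, 1 to 20 of them, each written [opening, [dx, dy, dz], [rx, ry, rz]]: the finger opening in mm, then dx, dy, dz in a scale on which 1.0 is 750 mm, then a rotation vector rx, ry, rz in normalised numbers (1 is pi rad); each row is the pose to reach, as a shift and turn from the pose commanded when the call began, along the tool's axes at that moment; what a row does not reach only later rows make up. A row lasts 1/12 s, in which the tool goes at most 41.7 mm and 0.125 rad, less where a joint would pass 70% of its speed; a pose out of reach is approached as far as the arm can. The fingers move at their own pace and stop on an object; squeeze is the grip in N (left out, the last holds). Time passes only in rows, so rows that do not move let the fingers close. The tool returns the time, the measured TCP pose, the force, the opening and the grip force at its end. only (a regular expression) keeps the lines of the reply that match it, lines (a string "A,B") keeps lines A to B, and quiet returns only ok. No shift or turn number may pass 1 either way. Input that does not fit is refused with a message, and nothing moves.
- arm.read_state(): the state, without advancing time (a new reading comes with each control period).
- vision.grab_frame(name): name is "scene" or "top" or "wrist"; returns a dict with "frame" (420x560x3 uint8, red, green, blue), "depth" (420x560 float32, mm along the optical axis (not along the pixel's ray), 0 where there is no reading), "K" (3x3 intrinsics, pixels), "R" (3x3) and "t" (3): a world point X has camera coordinates R X + t; the wrist camera has in their place "T_tool_cam" (4x4, takes a point from camera to tool coordinates, whose origin is the TCP and whose axes are the flange's). Camera axes: x right, y down, z forward; pixel columns grow to the right and rows downward; lengths in mm; the calibration is good to about 2 mm. A picture is of the moment at which its call begins: read the wrist's pose just before it.
- arm.finish_job(): hands the job in; it is judged then, once.
The state is a dict: "t": time; "q": joint angles; "joint_velocities": joint speeds; "effort": joint torques, N m; "tcp_pos": TCP position; "eef_rot": TCP orientation; "wrist_force": force on the tool from outside, world axes, zero at the start; "torque": the same for the moment, N m; "finger_gap": finger opening in mm; "finger_force": force on a finger pad.
Only numpy, scipy, OpenCV 4.12 (cv2) and the standard library are available. Lean on these libraries where they do the work, as an engineer would, in place of code of your own. Each camera call takes 0.05 s, during which the arm holds its last target. There are 200 camera calls.

### The job

A helper is about to tidy the spices: show them which jar goes back and where. First point straight down at the yellow-capped spice jar, fingertips a few centimetres above the middle of its cap, for about two seconds; then point down in the same way at the one empty place in the wooden spice rack, fingertips over its middle and at most a few centimetres higher than the neighbouring caps, for as long again, and finish still pointing at it. Touch and move nothing.

Things in the scene. Friction and masses are not known exactly. Their poses are not given: they have to be found in the camera images.
- yellow_cap_jar: the jar to point at: a small clear spice jar with brown contents and a yellow cap, 44 mm in diameter, 100 mm tall; loose on the worktop outside the rack, upright, origin at the centre of its underside, z up along its axis; the middle of its cap is 100 mm above the origin
- free_place: the one empty place in the rack, marked by a round grey felt pad 54 mm in diameter; origin at the centre of the pad, 12 mm above the worktop, z up. The other three places, 80 mm from one to the next, each hold a spice jar whose cap top is 101 to 109 mm above this level
- rack: fixed square spice rack of light wood, 170 x 170 mm, 2 x 2 places centred at x, y = +-40 mm in its own frame; origin at the centre of its underside, z up; floor 12 mm high, dividers to 22 mm, steel rods front and back to 38 mm, side cheeks to 44 mm. Pans (from 0.6 m up) and an extinguisher by the window (from 0.4 m up) hang overhead: keep the tool point below about 0.25 m when crossing
- green_white_cap_jar: spice jar with a white cap with a green top and dark contents, 40 mm in diameter, 101 mm tall, loose in the rack, upright, origin at the centre of its underside, z up along its axis
- black_cap_jar: spice jar with a black cap and a green label, 41 mm in diameter, 104 mm tall, loose in the rack, upright, origin at the centre of its underside, z up along its axis
- white_cap_jar: spice jar with a white cap, 46 mm in diameter, 109 mm tall, loose in the rack, upright, origin at the centre of its underside, z up along its axis
- glass_jar: jar with a dark green lid, 65 mm in diameter, 100 mm tall, loose on the worktop, upright, origin at the centre of its underside, z up along its axis
- salt_shaker: glass salt shaker with a grey top, 44 mm in diameter, 90 mm tall, loose on the worktop, upright, origin at the centre of its underside, z up along its axis
- timer: red and cream wind-up kitchen timer, 62 mm in diameter, 58 mm tall, loose on the worktop, upright, origin at the centre of its underside, z up along its axis

How it is judged (in metres and radians):
On the way, in this order (a step that is already met when the one before it is completed fails the run):
1. point down at the yellow-capped jar from just above its cap (tool point within 30 mm of its axis, 5 to 90 mm above the cap) and dwell for a second (horizontal distance between the grasp point and yellow_cap_jar below 0.03 m and z of the grasp point in the frame of yellow_cap_jar between 0.105 and 0.19 m and angle between the grasp point's own z axis and vertical above 2.4 rad), for 1 s.
2. then point down at the empty place in the rack and dwell for a second (horizontal distance between the grasp point and free_place below 0.03 m and z of the grasp point in the frame of free_place between 0.02 and 0.19 m and angle between the grasp point's own z axis and vertical above 2.4 rad), for 1 s.
At the end, for the whole second after the job is handed in: The tool point is still over the empty place: within 30 mm of its middle sideways, 20 to 190 mm above its floor, fingers within about 40 degrees of straight down. All jars, the shaker and the timer rest within 8 mm of where they stood (all of step 2 and distance of each of yellow_cap_jar, green_white_cap_jar, black_cap_jar, white_cap_jar, glass_jar, salt_shaker, timer from where it was at the start of the episode below 0.008 m and linear speed of each of yellow_cap_jar, green_white_cap_jar, black_cap_jar, white_cap_jar, glass_jar, salt_shaker, timer below 0.02 m/s); the robot touches nothing.
It fails at once if the robot touches something (contact force between any of the fingers, the arm and anything else above 0.3 N).
It fails at once if a jar, the shaker or the timer is moved, lifted or carried (more than 8 mm) (distance of any of yellow_cap_jar, green_white_cap_jar, black_cap_jar, white_cap_jar, glass_jar, salt_shaker, timer from where it was at the start of the episode above 0.008 m).
It also fails if it takes over 40 s, if anything falls off the work surface, if the arm or the gripper's body presses on something with over 40 N, if the wrist force passes 120 N, or if a joint passes its speed limit or range.

## Working session

There is one attempt and no reset: what is moved stays moved. The work goes in short steps, Python scripts to look and compute and a tool call to move; the robot and the scene stay as the last step left them, time stands still between calls to the robot, and variables do not carry over. Pictures are saved under pics/ and viewed, at most 10 in all, crops included, and the job is handed in when it is done.

```bash
mkdir -p pics
```

Run:
```python
from workcell import arm, vision
import cv2
print(arm.read_state())
for n in("scene","top"):
    f=vision.grab_frame(n); cv2.imwrite(f"pics/{n}0.png",f["frame"][:,:,::-1]); print(n,f["K"],f["R"],f["t"])
```

```text
{'t': 0.0, 'q': array([ 1.08179381,  0.53716406, -0.00447121,  1.53882598,  0.0026022 ,
        1.06730798, -0.07122289]), 'joint_velocities': array([-3.45721809e-05,  6.59784322e-04, -1.27339630e-03, -1.53626329e-03,
        1.41007620e-03, -4.22559195e-04,  2.50669499e-04]), 'effort': array([ 4.07136349e-04, -5.70975208e+01,  9.90990177e-01, -2.51601273e+01,
       -5.61360398e-02,  1.79792382e-02,  1.41410346e-04]), 'tcp_pos': array([ 266.47906696, -592.24393536,  256.55849156]), 'eef_rot': array([-8.17544725e-04,  9.77729310e-01,  2.09868229e-01, -2.31835386e-04]), 'wrist_force': array([-0.06116154,  1.00486061,  0.12063674]), 'torque': array([0.01549035, 0.04175172, 0.0800254 ]), 'finger_force': 0.0, 'finger_gap': 87.79006005029132}
scene [[504.7993146    0.         279.30352296]
 [  0.         504.7993146  214.32654349]
 [  0.           0.           1.        ]] [[-0.79469333 -0.60680363 -0.01587021]
 [-0.35698176  0.48834313 -0.79629455]
 [ 0.49094454 -0.62714459 -0.60470086]] [ 458.36851549  211.48822145 1015.2487169 ]
top [[497.94776745   0.         285.04954619]
 [  0.         497.94776745 208.71615127]
 [  0.           0.           1.        ]] [[ 0.0217757  -0.99918     0.03413418]
 [-0.99568326 -0.02475543 -0.08945399]
 [ 0.09022565 -0.0320389  -0.99540587]] [  17.97977857  519.78085867 1025.35627129]
```

View pics/scene0.png

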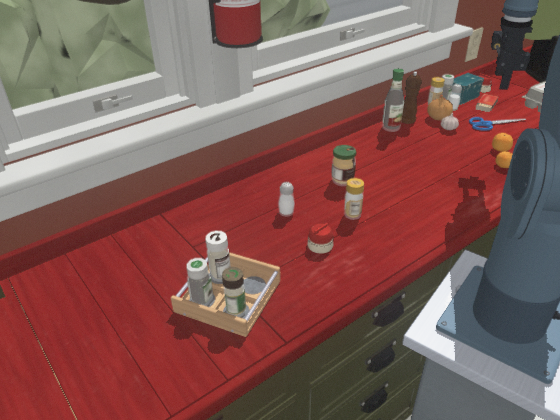

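View pics/top0.png

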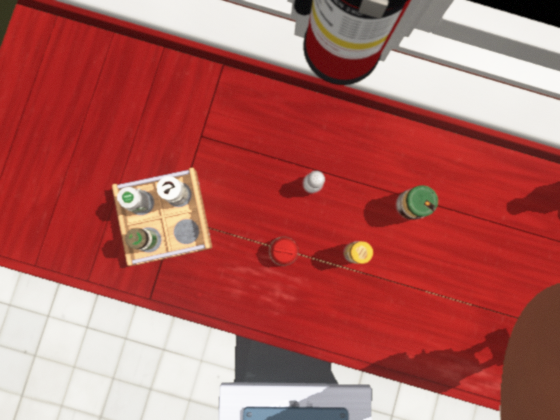

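The scene view shows the loose yellow cap at (354,187) and the grey pad at about (256,288). The top view shows the cap at (359,252) and the pad at (187,231). The green-lidded jar is at (420,202), the timer at (284,250) and the shaker at (314,181).

Create h.py:
```python
import numpy as np, cv2
from workcell import arm, vision
def ray(f,u,v):
    d=np.linalg.inv(f["K"])@[u,v,1]; return -f["R"].T@f["t"], f["R"].T@d
def plane(f,u,v,z):
    c,d=ray(f,u,v); return c+d*(z-c[2])/d[2]
def deep(f,u,v):
    c,d=ray(f,u,v); return c+d*f["depth"][int(round(v)),int(round(u))]
def proj(f,X):
    p=f["K"]@(f["R"]@X+f["t"]); return p[:2]/p[2]
def blob(f,lo,hi,seed,r):
    hsv=cv2.cvtColor(f["frame"],cv2.COLOR_RGB2HSV); m=cv2.inRange(hsv,lo,hi); w=np.zeros_like(m); cv2.circle(w,seed,r,255,-1)
    c=max(cv2.findContours(m&w,0,2)[0],key=cv2.contourArea)
    M=cv2.moments(c); return M["m10"]/M["m00"],M["m01"]/M["m00"],cv2.minAreaRect(c)
```

Run:
```python
from h import *
np.set_printoptions(precision=1,suppress=True)
t=vision.grab_frame("top"); s=vision.grab_frame("scene")
b=blob(t,(18,100,90),(35,255,255),(359,252),25); print("top cap",b,plane(t,*b[:2],97),deep(t,*b[:2]))
c=blob(s,(18,100,90),(35,255,255),(354,187),20); print("scene cap",c,plane(s,*c[:2],90),deep(s,*c[:2]))
hsv=cv2.cvtColor(t["frame"],cv2.COLOR_RGB2HSV); print(hsv[225:240:5,180:200:5].tolist())
p=blob(t,(0,0,30),(180,80,150),(187,231),20); print("pad",p,plane(t,*p[:2],12),deep(t,*p[:2]))
P=plane(t,*p[:2],12); print("pad in scene",proj(s,P))
for n,u,v,z in(("greenwhite",128,198,113),("black",134,240,116),("white",169,188,121),("glass",424,201,100),("shaker",315,180,90),("timer",284,250,58)): print(n,plane(t,u,v,z),deep(t,u,v))
```

```text
top cap (359.90051679586566, 251.97932816537468, ((359.5, 252.0), (20.0, 25.0), 90.0)) [ 431.4 -115.4   97. ] [ 431.4 -114.8  100.3]
scene cap (354.59142394822004, 185.6601941747573, ((355.0, 185.5), (15.0, 16.0), 90.0)) [ 430.3 -116.6   90. ] [ 423.2 -103.1  100.1]
[[[114, 8, 163], [120, 5, 153], [113, 6, 157], [174, 12, 107]], [[113, 6, 162], [110, 9, 165], [126, 8, 158], [165, 10, 99]], [[120, 7, 152], [120, 6, 164], [128, 7, 154], [170, 8, 101]]]
pad (194.609126984127, 229.375, ((194.88998413085938, 229.22998046875), (19.374725341796875, 6.505383014678955), 81.8698959350586)) [471.8 219.4  12. ] [471.8 219.5  11. ]
pad in scene [256.5 278.7]
greenwhite [524.1 333.  113. ] [523.9 332.4 114.9]
black [444.4 317.  116. ] [444.4 316.1 119.4]
white [544.4 254.6 121. ] [544.6 254.9 119.4]
glass [ 534.3 -241.1  100. ] [ 534.1 -240.5  102.1]
shaker [571.8 -26.   90. ] [571.8 -25.9  90.2]
timer [432.3  31.5  58. ] [432.3  31.6  61.9]
```

Run:
```python
from h import *
from scipy.spatial.transform import Rotation as Ro
np.set_printoptions(precision=1,suppress=True)
t=vision.grab_frame("top"); s=vision.grab_frame("scene")
p=blob(t,(0,0,60),(180,30,190),(187,231),17); P=plane(t,*p[:2],12); print("pad",p,P,proj(s,P))
st=arm.read_state(); q=st["eef_rot"]; R=Ro.from_quat(q[[1,2,3,0]]).as_matrix(); print(R)
Y=np.array([431,-116,160]); print("to yellow",R.T@(Y-[266.7,-592.8,257.4])); print("to pad",R.T@(np.array([P[0],P[1],160])-Y))
cv2.imwrite("pics/pad.png",cv2.resize(t["frame"][150:290,90:230,::-1],None,fx=4,fy=4))
```

```text
pad (185.74557165861512, 231.21618357487924, ((185.5, 231.5), (23.0, 23.0), 90.0)) [467.5 237.8  12. ] [252.6 284.4]
[[ 0.9  0.4 -0. ]
 [ 0.4 -0.9  0. ]
 [-0.  -0.  -1. ]]
to yellow [ 345.5 -367.3   97.6]
to pad [ 178.4 -307.6    0.2]
```

View pics/pad.png

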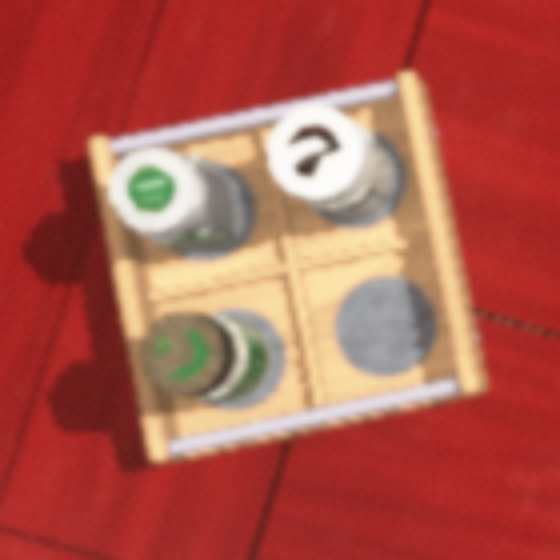

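The crop shows the pad whole at (386,326), which is (186.5,231.5) in the full image. That puts the free place at about (467,237), matching the parallelogram of the other three jars (465,239). Next I'll measure the hanging pan, to be sure the elbow clears it.

Run:
```python
from h import *
np.set_printoptions(precision=0,suppress=True)
t=vision.grab_frame("top"); w=vision.grab_frame("scene")
for f,n in((t,"top"),(w,"scene")):
    v,u=np.nonzero(f["depth"]>0); d=np.linalg.inv(f["K"])@np.stack([u,v,np.ones_like(u)])*f["depth"][v,u]
    X=(f["R"].T@(d-f["t"][:,None])).T
    h=X[(X[:,2]>280)&(X[:,0]<700)]; print(n,len(h))
    if len(h):
        for z in range(280,1000,60):
            k=h[(h[:,2]>=z)&(h[:,2]<z+60)]
            if len(k): print(z,len(k),k.min(0),k.max(0))
    k=X[(X[:,2]>30)&(X[:,2]<280)&(X[:,0]<620)&(X[:,0]>150)&(X[:,1]<-130)]
    g=np.unique((k//60).astype(int)*60,axis=0,return_counts=True); print([ (a.tolist(),c) for a,c in zip(*[x for x in g]) if c>15])
```

```text
top 13035
280 1 [ 699. -410.  280.] [ 699. -410.  280.]
400 957 [651. -80. 422.] [700.  24. 460.]
460 1479 [653. -72. 460.] [700.  33. 520.]
520 2062 [653. -73. 520.] [700.  32. 580.]
580 1801 [644. -72. 580.] [682.  16. 640.]
640 223 [643. -47. 640.] [654. -15. 653.]
700 13 [331. -83. 758.] [366. -79. 760.]
760 5962 [328. -83. 760.] [413. -78. 820.]
820 537 [347. -82. 820.] [413. -78. 826.]
[([420, -180, 60], np.int64(63)), ([480, -300, 60], np.int64(205)), ([480, -240, 0], np.int64(92)), ([480, -240, 60], np.int64(384)), ([540, -300, 60], np.int64(143)), ([540, -240, 0], np.int64(32)), ([540, -240, 60], np.int64(224)), ([600, -480, 240], np.int64(17))]
scene 13162
280 5230 [  -29. -1285.   280.] [700.  89. 340.]
340 3202 [ -11. -914.  340.] [671.  90. 400.]
400 3005 [  11. -619.  400.] [700.  68. 460.]
460 1552 [  42. -105.  460.] [700.  42. 519.]
520 4 [  82. -104.  521.] [ 84. -96. 523.]
580 169 [479. 409. 619.] [535. 449. 632.]
[([180, -1080, 60], np.int64(31)), ([180, -1020, 0], np.int64(71)), ([180, -1020, 60], np.int64(30)), ([180, -720, 0], np.int64(45)), ([180, -660, 0], np
[... 4417 characters left out ...]
0, 240], np.int64(113)), ([540, -540, 180], np.int64(27)), ([540, -540, 240], np.int64(80)), ([540, -300, 60], np.int64(31)), ([540, -240, 0], np.int64(42)), ([540, -240, 60], np.int64(95)), ([600, -840, 240], np.int64(23)), ([600, -780, 60], np.int64(59)), ([600, -780, 120], np.int64(27)), ([600, -780, 240], np.int64(116)), ([600, -720, 120], np.int64(21)), ([600, -720, 180], np.int64(46)), ([600, -720, 240], np.int64(71)), ([600, -660, 120], np.int64(65)), ([600, -660, 180], np.int64(51)), ([600, -660, 240], np.int64(45)), ([600, -600, 240], np.int64(50)), ([600, -540, 240], np.int64(55)), ([600, -480, 180], np.int64(36)), ([600, -480, 240], np.int64(99)), ([600, -420, 240], np.int64(16))]
```

The pan (z > 750) and the clutter (x > 480, y < -540) are clear of the path. Moving to the yellow cap.

The manual's scale: shifts go in shares of 750 mm and turns go in shares of pi rad. Converting my numbers, -367 mm / 750 = -0.4893, -345 mm / 750 = -0.46.

>>> {"fn": "send_path", "kwargs": {"increments": [[70, [0.0133, -0.0133, 0.0067], [0, 0, 0]], [60, [0.0333, -0.036, 0.0133], [0, 0, 0]], [50, [0.06, -0.064, 0.02], [0, 0, 0]], [40, [0.0867, -0.092, 0.0267], [0, 0, 0]], [30, [0.1133, -0.12, 0.0267], [0, 0, 0]], [20, [0.14, -0.1493, 0.0267], [0, 0, 0]], [20, [0.1667, -0.1773, 0.0267], [0, 0, 0]], [20, [0.1933, -0.2053, 0.0267], [0, 0, 0]], [20, [0.22, -0.2333, 0.0333], [0, 0, 0]], [20, [0.2467, -0.2627, 0.04], [0, 0, 0]], [20, [0.2733, -0.2907, 0.0467], [0, 0, 0]], [20, [0.3, -0.3187, 0.0533], [0, 0, 0]], [20, [0.3267, -0.3467, 0.06], [0, 0, 0]], [20, [0.3533, -0.376, 0.0667], [0, 0, 0]], [20, [0.38, -0.404, 0.0733], [0, 0, 0]], [20, [0.4067, -0.432, 0.08], [0, 0, 0]], [20, [0.4333, -0.46, 0.0893], [0, 0, 0]], [20, [0.4507, -0.4787, 0.1], [0, 0, 0]], [20, [0.4573, -0.4867, 0.1067], [0, 0, 0]], [20, [0.46, -0.4893, 0.1133], [0, 0, 0]]]}}

```text
t: 2.07
tcp_pos: [431.1, -115.4, 172.2]
eef_rot: [-0.0, 0.977, 0.211, 0.0]
wrist_force: [0.2, 0.5, 0.7]
finger_gap: 19.9
finger_force: 0.0
```

In the tool's units: 22 mm / 750 = 0.0293, 19 mm / 750 = 0.0253.

>>> {"fn": "send_path", "kwargs": {"increments": [[20, [0, 0, 0.008], [0, 0, 0]], [20, [0, 0, 0.0173], [0, 0, 0]], [20, [0, 0, 0.0253], [0, 0, 0]], [20, [0, 0, 0.0293], [0, 0, 0]], [20, [0, 0, 0.0293], [0, 0, 0]], [20, [0, 0, 0.0293], [0, 0, 0]], [20, [0, 0, 0.0293], [0, 0, 0]], [20, [0, 0, 0.0293], [0, 0, 0]], [20, [0, 0, 0.0293], [0, 0, 0]], [20, [0, 0, 0.0293], [0, 0, 0]], [20, [0, 0, 0.0293], [0, 0, 0]], [20, [0, 0, 0.0293], [0, 0, 0]], [20, [0, 0, 0.0293], [0, 0, 0]], [20, [0, 0, 0.0293], [0, 0, 0]], [20, [0, 0, 0.0293], [0, 0, 0]], [20, [0, 0, 0.0293], [0, 0, 0]], [20, [0, 0, 0.0293], [0, 0, 0]], [20, [0, 0, 0.0293], [0, 0, 0]], [20, [0, 0, 0.0293], [0, 0, 0]], [20, [0, 0, 0.0293], [0, 0, 0]]]}}

```text
t: 3.73
tcp_pos: [430.7, -116.5, 150.4]
eef_rot: [-0.0, 0.978, 0.21, -0.0]
wrist_force: [0.0, 0.3, -0.7]
finger_gap: 20.5
finger_force: 0.0
```

>>> {"fn": "send_path", "kwargs": {"increments": [[20, [0, 0, 0], [0, 0, 0]], [20, [0, 0, 0], [0, 0, 0]], [20, [0, 0, 0], [0, 0, 0]], [20, [0, 0, 0], [0, 0, 0]], [20, [0, 0, 0], [0, 0, 0]], [20, [0, 0, 0], [0, 0, 0]], [20, [0, 0, 0], [0, 0, 0]], [20, [0, 0, 0], [0, 0, 0]], [20, [0, 0, 0], [0, 0, 0]], [20, [0, 0, 0], [0, 0, 0]], [20, [0, 0, 0], [0, 0, 0]], [20, [0, 0, 0], [0, 0, 0]]]}}

```text
t: 4.73
tcp_pos: [430.7, -116.5, 150.4]
eef_rot: [-0.0, 0.978, 0.21, -0.0]
wrist_force: [-0.6, 0.6, 0.5]
finger_gap: 19.7
finger_force: 0.0
```

Run:
```python
from h import *
f=vision.grab_frame("scene");g=vision.grab_frame("wrist")
cv2.imwrite("pics/y.png",np.hstack([f["frame"][60:330,180:460],g["frame"][:270:,140:420]])[:,:,::-1])
from scipy.spatial.transform import Rotation as Ro
q=arm.read_state()["eef_rot"]; R=Ro.from_quat(q[[1,2,3,0]]).as_matrix(); print(R.T@[467-431,237+115.5,10])
```

```text
[ 177.48440865 -306.67806887  -10.00483697]
```

View pics/y.png

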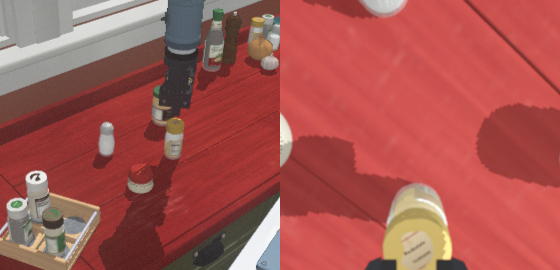

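The left half shows the fingers just over the yellow cap at (175,122). The wrist view confirms this, with the cap centred between the fingers. Now lifting and moving to the free place.

In the tool's units: -307 mm / 750 = -0.4093, 175 mm / 750 = 0.2333.

>>> {"fn": "send_path", "kwargs": {"increments": [[20, [0, 0, -0.0133], [0, 0, 0]], [20, [0.0053, -0.0093, -0.0333], [0, 0, 0]], [20, [0.016, -0.0267, -0.0493], [0, 0, 0]], [20, [0.0293, -0.0507, -0.0533], [0, 0, 0]], [20, [0.0453, -0.0773, -0.0533], [0, 0, 0]], [20, [0.0613, -0.1053, -0.0533], [0, 0, 0]], [20, [0.0773, -0.1333, -0.0533], [0, 0, 0]], [20, [0.0933, -0.1613, -0.0533], [0, 0, 0]], [20, [0.1093, -0.1893, -0.0533], [0, 0, 0]], [20, [0.1253, -0.216, -0.0533], [0, 0, 0]], [20, [0.1413, -0.244, -0.0533], [0, 0, 0]], [20, [0.1573, -0.272, -0.0533], [0, 0, 0]], [20, [0.1733, -0.3, -0.0533], [0, 0, 0]], [20, [0.1893, -0.328, -0.0533], [0, 0, 0]], [20, [0.2053, -0.3547, -0.0533], [0, 0, 0]], [20, [0.2187, -0.3787, -0.0533], [0, 0, 0]], [20, [0.228, -0.3947, -0.0533], [0, 0, 0]], [20, [0.2333, -0.404, -0.048], [0, 0, 0]], [20, [0.236, -0.408, -0.0373], [0, 0, 0]], [20, [0.236, -0.4093, -0.0293], [0, 0, 0]]]}}

```text
t: 6.5
tcp_pos: [466.1, 235.7, 171.6]
eef_rot: [0.0, 0.978, 0.21, -0.0]
wrist_force: [-0.1, -0.0, -0.5]
finger_gap: 20.1
finger_force: 0.0
```

>>> {"fn": "send_path", "kwargs": {"increments": [[20, [0, 0, 0.008], [0, 0, 0]], [20, [0, 0, 0.016], [0, 0, 0]], [20, [0, 0, 0.016], [0, 0, 0]], [20, [0, 0, 0.016], [0, 0, 0]], [20, [0, 0, 0.016], [0, 0, 0]]]}}

```text
t: 6.92
tcp_pos: [466.3, 235.7, 160.5]
eef_rot: [0.0, 0.978, 0.21, -0.0]
wrist_force: [-0.5, -0.1, 0.1]
finger_gap: 20.0
finger_force: 0.0
```

Run:
```python
from h import *
f=vision.grab_frame("scene");g=vision.grab_frame("wrist")
cv2.imwrite("pics/p.png",np.hstack([f["frame"][130:400,100:380],cv2.resize(g["frame"],(360,270))])[:,:,::-1])
```

```text
(no output)
```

View pics/p.png

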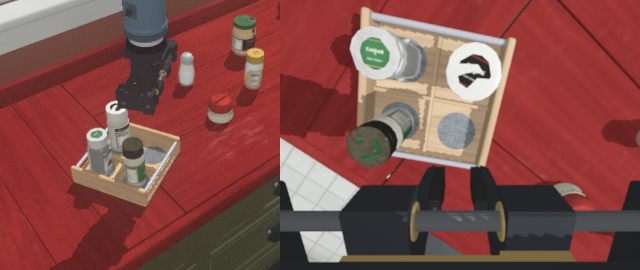

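The left half shows the gripper above the rack, with the pad at about (155,155). In the wrist view the pad is at (457,130), ahead of the fingers in perspective. I'll check this numerically.

Run:
```python
from h import *
from scipy.spatial.transform import Rotation as Ro
np.set_printoptions(precision=1,suppress=True)
s=arm.read_state();g=vision.grab_frame("wrist");f=vision.grab_frame("scene")
R=Ro.from_quat(s["eef_rot"][[1,2,3,0]]).as_matrix();T=g["T_tool_cam"]
p=np.array([(457-280)*560/360,130*420/270]); d=R@T[:3,:3]@np.linalg.inv(g["K"])@[*p,1]; c=s["tcp_pos"]+R@T[:3,3]
X=c+d*(12-c[2])/d[2]; print("pad by wrist",X,"tcp",s["tcp_pos"], "depth pt",c+d*g["depth"][int(p[1]),int(p[0])])
print("tip in scene crop",proj(f,s["tcp_pos"]-[0,0,19])-[100,130])
```

```text
pad by wrist [468.7 236.9  12. ] tcp [466.4 236.  160.7] depth pt [468.8 237.   12.5]
tip in scene crop [150.5 108. ]
```

>>> {"fn": "send_path", "kwargs": {"increments": [[20, [0, 0, 0], [0, 0, 0]], [20, [0, 0, 0], [0, 0, 0]], [20, [0, 0, 0], [0, 0, 0]], [20, [0, 0, 0], [0, 0, 0]], [20, [0, 0, 0], [0, 0, 0]], [20, [0, 0, 0], [0, 0, 0]], [20, [0, 0, 0], [0, 0, 0]], [20, [0, 0, 0], [0, 0, 0]], [20, [0, 0, 0], [0, 0, 0]], [20, [0, 0, 0], [0, 0, 0]], [20, [0, 0, 0], [0, 0, 0]], [20, [0, 0, 0], [0, 0, 0]], [20, [0, 0, 0], [0, 0, 0]], [20, [0, 0, 0], [0, 0, 0]], [20, [0, 0, 0], [0, 0, 0]], [20, [0, 0, 0], [0, 0, 0]], [20, [0, 0, 0], [0, 0, 0]], [20, [0, 0, 0], [0, 0, 0]], [20, [0, 0, 0], [0, 0, 0]], [20, [0, 0, 0], [0, 0, 0]]]}}

```text
t: 8.78
tcp_pos: [466.1, 236.1, 160.4]
eef_rot: [-0.0, 0.978, 0.21, -0.0]
wrist_force: [0.7, 1.0, -0.3]
finger_gap: 20.2
finger_force: 0.0
```

```bash
python3 -c "
from workcell import arm, vision
print(arm.finish_job())"
```

```text
the job is handed in; nothing more can be done
None
```

The job is handed in, with no verdict printed: the arm pointed down at the yellow cap for about 2 s, then at the empty rack place for about 2 s, and finished there with the tool point about 3 mm from the measured pad centre and no contact seen in the wrist force readings.

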